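# Latch the sensor fixture and hold its pull slide at the index

## Task

A linear position sensor lies in the test fixture under its closed cover. First secure the cover by swinging the latch bar right across it to its stop; only then draw the spring-return slide out by its black bow handle until its pointer lines up with the tab of the index clamped on the scale, and hold it there for the reading. Finish while still holding the handle (let go and the slide springs back), with the cover still shut and the other things on the bench left where they are.

Things in the scene. Friction and masses are not known exactly. Their poses are not given: they have to be found in the camera images.
- fixture: Sensor test fixture fixed to the bench: aluminium base plate, top 20 mm up, spanning x -85 to 85, y -200 to 170 mm from the origin (on the bench, z up). Yaw within about 0.4 rad of the world axes. The sensor (dark square body) lies along y at y 20 to 155, under the cover, whose top is 70 mm up. The slide draws out along -y. The scale bar runs along y at x 58 to 78
- latch (a joint): Swing latch on a pillar at the cover's fixture -x edge: steel bar 15 mm wide, 71.5 to 79.5 mm above the bench. 0 rad = bar across the cover along fixture +x, against its stop (secured). Grows anticlockwise from above; starts at 1.2 to 1.8 (bar along the cover's edge, roughly to fixture +y); limit 1.9. Friction (0.04 N m) keeps it where it is left
- latch_pivot (a point): point on the latch's vertical turning axis, at the height of the bar's top
- latch_knob (a point): centre of the top end of the latch's upright black knob: a cylinder 13 mm in diameter, 30 mm tall above the bar, 36 mm from the pivot, top 110 mm above the bench. It turns rigidly with the bar, may be gripped from above or pushed sideways
- cover (a joint): hinged hold-down cover (aluminium frame 97 by 126 mm, clear window), hinge along y on its +x side. 0 rad = shut as at the start, held down only by its weight until latched; grows as it lifts
- carriage (a joint): travel of the pull slide (carriage on a rail), m: 0 = home, grows as it is drawn out along the fixture's -y; end stop at 0.105. A spring draws it home: about 3.6 N at home and 0.6 N more for each 10 mm; friction 0.5 N
- handle (a point): middle of the grip bar of the slide's black bow handle: round bar 12 mm in diameter along fixture x, 56 mm clear between its legs, axis 88 mm above the bench. Below it the carriage block (top 46 mm up; a lug up to 58 mm lies 15 to 25 mm from the bar towards fixture +y). Moves with the slide; at home at fixture x 0, y -65 mm
- pointer (a point): tip of the slide's thin black pointer (5 mm wide), which sticks out of the carriage towards the scale (fixture +x), 52 mm from the middle of the handle and at the same y as the handle; 47.5 mm above the bench
- index: steel index saddle (14 mm along y) clamped on the scale bar, with a black thumbscrew up to 66 mm above the bench, fixed during the job; it is set somewhere between 40 and 90 mm of slide travel. Its axes are the fixture's; its origin lies on the bench at the fixture's x 0, at the y of its tab
- index_tip (a point): tip of the index's thin black tab (5 mm wide) that points at the slide (fixture -x), at the pointer's height; the slide is right when pointer and tab stand in line, tip to tip, at the same fixture y
- spare: spare sensor lying on the bench on the fixture's -x side: dark square body 28 by 128 mm, 190 mm over all. Bystander
- cap: small black dust cap, 22 mm in diameter, 16 mm tall, on the base plate by the slide (fixture -x side). Bystander
- driver: screwdriver, 170 mm, black handle, lying on the bench on the fixture's +x side. Bystander
- tape: roll of yellow tape, 90 mm in diameter, 24 mm tall, on the fixture's +x side. Bystander
- solvent: white bottle, 56 mm in diameter, 140 mm tall, standing past the fixture's +y end. Bystander
- caliper: steel caliper, 200 mm, lying flat near the fixture's -x, -y corner. Bystander
- cup: small steel bowl, 60 mm in diameter, 35 mm tall, past the fixture's -y end. Bystander

How it is judged:
By the outcome, as a careful person would: the job done as asked, in the order asked, and still so for the second after the job is handed in, while the arm keeps its last pose, push and grip.
It also fails if it takes over 56 s, if anything falls off the work surface, if the arm or the gripper's body presses on something with over 40 N, if the wrist force passes 120 N, or if a joint passes its speed limit or range.

## Robot

A 6-joint arm with a two-finger parallel gripper is mounted at the origin on the work surface. World frame = base frame: x ahead of the robot, y to its left, z up, the work surface at z = 0. Lengths are in mm, angles in rad, forces in N, time in s.
With the tool pointing down it reaches from about 300 to 775 mm from the base axis. Payload 14.6 kg.
Tool frame: the origin (TCP) lies on the front face of the gripper's body, between the roots of the fingers; the fingertips stand 97 mm ahead of it and the grasp point (between the pads) lies 78 mm ahead of it; z points along the fingers, y is the direction in which the jaws open and shut (so a half turn about z gives the same grasp; the last joint's range is limited). The gripper opens to 94 mm and grips with 3 to 60 N. Pads are 16 mm wide; open, the fingers measure 119 mm over their backs; the gripper's body (75 mm by 177 mm) begins 78 mm behind the grasp point.
Start: joints at [1.26, 0.3, 1.521, -0, 1.321, -0.067], TCP at [132.764, 533.726, 302.646] pointing down, gripper open.
Joint ranges: [-3.03, 3.03], [-0.79, 2.21], [0.23, 2.52], [-1.04, 4.18], [0, 3.07], [-2.55, 2.55]. Speed limits (rad/s): [2.22, 2.22, 2.57, 3.14, 3.14, 3.14].

## Interface

Orientations are given as [roll, pitch, yaw] about the fixed x, y, z axes, in that order (R = Rz(yaw) Ry(pitch) Rx(roll)).
In Python, from cell import manip, eyes, finder gives the robot as it stands.
- The arm moves only by the tool drive_tool, never from a script. Its argument "rows" is a list of rows, each an object with "offset": the shift along the tool's x, y, z in mm, a list of three; "spin": the turn about the tool's z in degrees; "jaw": the finger opening in mm, from 0 to 94. In form: [{"offset": [dx, dy, dz], "spin": spin, "jaw": jaw}, ...]. A call has 1 to 20 rows; each row shifts and turns the commanded pose from where the row before left it, along the tool's axes as they then stand; what a row does not reach is not made up. A row lasts 1/10 s, in which the tool goes at most 50 mm and 8.59 degrees, less where a joint would pass 70% of its speed; a pose out of reach is approached as far as the arm can. A call is refused whole if a number of a shift passes 50 or a number of a turn 8.59, either way. A call with a gripper value outside its range is refused whole. The fingers move at their own pace and stop on an object; "force" is the grip in N (left out, the last holds). Time passes only in rows, so rows that do not move let the fingers close. It gives the time, the measured TCP pose, the force and the opening at its end, in the units of the state.
- manip.read_state(): the state, without advancing time (a new reading comes with each control period).
- eyes.camera(name): name is "scene" or "side" or "wrist"; returns a dict with "color" (480x640x3 uint8, blue, green, red), "depth" (480x640 float32, mm along the optical axis (not along the pixel's ray), 0 where there is no reading), "vfov" (degrees; the focal length in pixels is half the picture's height over the tangent of half this angle, whatever the lens; pixels are square), "cx", "cy" (the principal point, pixels), "rvec" (rotation vector, rad) and "tvec" (3), from world to camera coordinates, as OpenCV has them. Camera axes: x right, y down, z forward; pixel columns grow to the right and rows downward; lengths in mm; the calibration is good to about 2 mm. A picture is of the moment at which its call begins.
- manip.sign_off(): hands the job in, once; it reports no verdict.
Trained networks look in the newest picture that a camera, given by its name, has taken for a name from the list of things; names that differ only in an ending like _2 or _b are one class to them, and where a whole thing is asked for, a point or a joint stands for the part that bears it (a point fixed in the world has none). Each returns a list of dicts, best first, with "p" (0 to 1); they miss things now and then, are a little off and sometimes report something else, mostly with a low value. They report only what shows in the picture. A call takes as long as a camera call.
- finder.find_in(camera, target): "uv" ([column, row] in pixels, amid what is visible of it).
The state is a dict: "clock": time; "joints": joint angles; "qd": joint speeds; "effort": joint torques, N m; "eef_pos": TCP position; "eef_rot": TCP orientation; "wrist_force": force on the tool from outside, world axes, zero at the start; "moment": the same for the moment, N m; "finger_gap": finger opening in mm.
Only numpy, scipy, OpenCV 4.12 (cv2) and the standard library are available. Lean on these libraries where they do the work, as an engineer would, in place of code of your own. Each camera call takes 0.05 s, during which the arm holds its last target. There are 200 camera calls.

## Working session

There is one attempt and no reset: what is moved stays moved. The work goes in short steps, Python scripts to look and compute and a tool call to move; the robot and the scene stay as the last step left them, time stands still between calls to the robot, and variables do not carry over. Pictures are saved under pics/ and viewed, about 8 in all and at most 12, crops included, and the job is handed in when it is done.

Besides the shell and the picture viewer there is one more tool, called after ">>>" as a command line: name --argument value ..., lists and objects as JSON in quotes. drive_tool: Moves the arm, as the interface text tells. Its arguments: {"type":"object","properties":{"rows":{"type":"array","items":{"type":"object","properties":{"offset":{"type":"array","items":{"type":"number"}},"spin":{"type":"number"},"jaw":{"type":"number"}}}},"force":{"type":"number"}},"required":["rows"]}

```bash
mkdir -p pics; cat > h.py <<'E'
import numpy as np, cv2
from cell import manip, eyes, finder
def cal(im):
    f=240/np.tan(np.radians(im["vfov"])/2)
    R=cv2.Rodrigues(np.array(im["rvec"],float))[0]; t=np.array(im["tvec"],float).ravel()
    return f,R,t
def px2w(im,uv,z=None,d=None):
    f,R,t=cal(im)
    r=np.array([(uv[0]-im["cx"])/f,(uv[1]-im["cy"])/f,1.])
    c=-R.T@t; w=R.T@r
    s=(z-c[2])/w[2] if z is not None else d
    return c+s*w
def w2px(im,p):
    f,R,t=cal(im); q=R@np.array(p,float)+t
    return np.array([im["cx"]+f*q[0]/q[2],im["cy"]+f*q[1]/q[2]])
E
python3 - <<'E'
from h import *
np.set_printoptions(precision=1,suppress=True)
s=manip.read_state();print({k:s[k] for k in("clock","eef_pos","eef_rot","wrist_force","finger_gap")})
Z=dict(latch_pivot=79.5,latch_knob=110,handle=88,pointer=47.5,index_tip=47.5)
for n in("scene","side","wrist"):
    im=eyes.camera(n);cv2.imwrite(f"pics/{n}0.png",im["color"])
    f,R,t=cal(im);print(n,f,-R.T@t)
    for k,z in Z.items():
        for r in finder.find_in(n,k)[:2]: print(n,k,np.round(r["p"],2),np.array(r["uv"]),px2w(im,r["uv"],z))
E
```

```text
{'clock': 0.0, 'eef_pos': array([132.7, 533.6, 302.1]), 'eef_rot': array([-3.1, -0. ,  2.9]), 'wrist_force': array([-0.7, -0. , -1.1]), 'finger_gap': 94.13268021457458}
scene 477.04301270556186 [932.2 405.  998. ]
scene latch_pivot 0.7 [380.2 254.9] [486.  158.3  79.5]
scene latch_knob 0.79 [374.5 255.5] [510.4 158.9 110. ]
scene latch_knob 0.17 [300.2 258.1] [624.9  52.  110. ]
scene handle 0.81 [303.1 260. ] [616.1  51.   88. ]
scene handle 0.21 [378.5 256.3] [495.3 160.3  88. ]
scene pointer 0.78 [300.6 259.3] [604.7  30.   47.5]
scene pointer 0.59 [207.9 251.8] [ 739.  -132.9   47.5]
scene index_tip 0.49 [249.  267.7] [700.1 -36.5  47.5]
side 506.2770282374102 [ 101.5 -487.8  561.9]
side latch_pivot 0.64 [232.2 231.6] [493.2 166.3  79.5]
side latch_pivot 0.49 [304.  282.8] [495.2 -25.8  79.5]
side handle 0.65 [330.4 260.8] [556.4 -18.9  88. ]
side handle 0.19 [233.3 230.6] [489.5 156.2  88. ]
side pointer 0.87 [325.4 260.6] [589.1  27.3  47.5]
side index_tip 0.77 [387.3 249.4] [695.9 -19.9  47.5]
wrist 368.8439816116751 [ 65.3 550.8 384.2]
```

View pics/scene0.png

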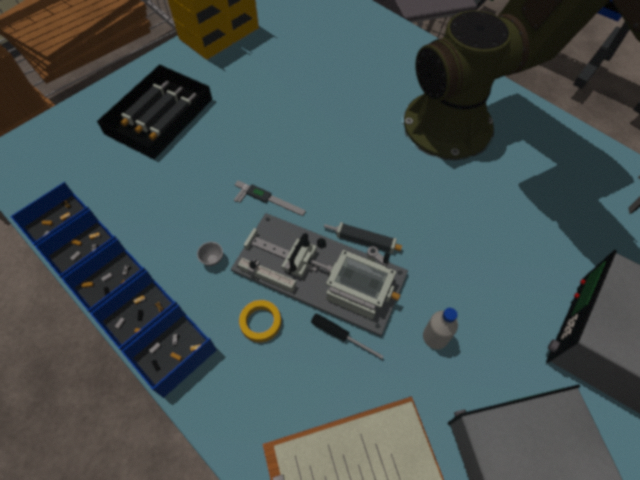

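View pics/wrist0.png

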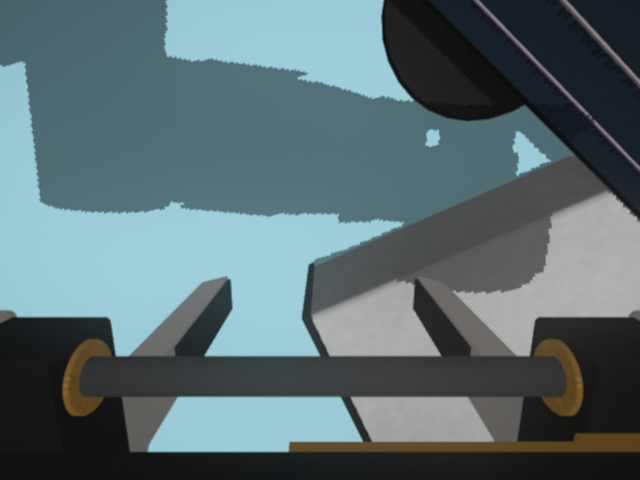

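The scene picture shows the fixture at about (233-407, 215-333), with the latch knob near (374,255), the handle near (303,255) and the index near (255,265). The wrist camera doesn't see any of it yet.

```bash
python3 - <<'E'
from h import *
np.set_printoptions(precision=3,suppress=True)
im=eyes.camera("scene")
c=cv2.resize(im["color"][200:345,220:420],None,fx=4,fy=4,interpolation=cv2.INTER_CUBIC);cv2.imwrite("pics/c1.png",c)
for uv in [(265,215),(407,268),(380,333),(233,270)]: print(px2w(im,uv,20))
sd=eyes.camera("side");c=cv2.resize(sd["color"][160:340,180:480],None,fx=2.6,fy=2.6,interpolation=cv2.INTER_CUBIC);cv2.imwrite("pics/c2.png",c)
s=manip.read_state();print(s["eef_rot"],s["eef_pos"])
w=eyes.camera("wrist");f,R,t=cal(w)
Rt=cv2.Rodrigues(np.zeros(3))[0]
from scipy.spatial.transform import Rotation as Ro
T=Ro.from_euler("xyz",s["eef_rot"]).as_matrix();print("T",T,"cam in tool",T.T@(-R.T@t-s["eef_pos"]),"axes",T.T@R.T)
E
```

```text
[ 571.247 -129.685   20.   ]
[439.725 208.246  20.   ]
[599.971 265.422  20.   ]
[722.913 -70.785  20.   ]
[ 3.142 -0.     2.898] [132.772 533.728 302.635]
T [[-0.97   0.241 -0.   ]
 [ 0.241  0.97   0.   ]
 [ 0.     0.    -1.   ]] cam in tool [ 69.648   0.287 -81.591] axes [[ 0.001 -0.972 -0.236]
 [ 1.     0.001  0.   ]
 [ 0.    -0.236  0.972]]
```

View pics/c1.png

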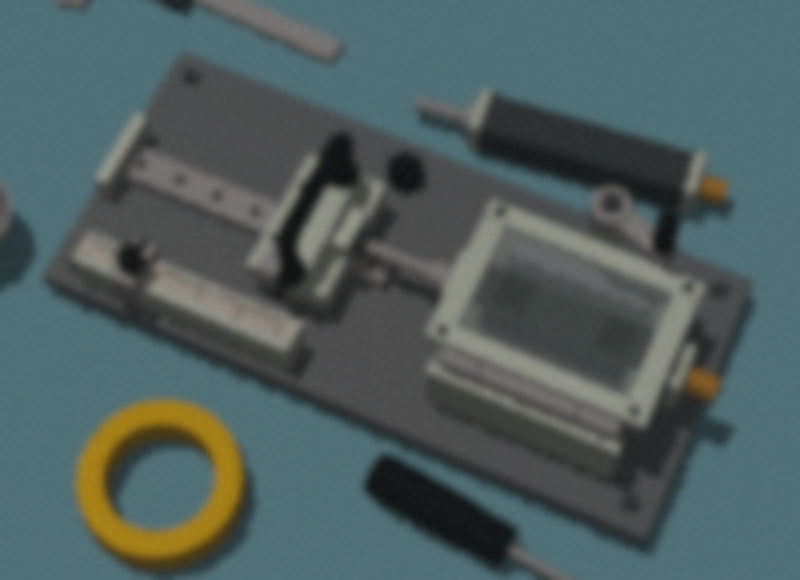

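The crop is clear. The fixture yaw is about 0.37 with its origin near (578, 82). The pivot is at crop (610,205), the knob at (665,215), the handle bar centre at (308,215), and the index thumbscrew at (135,255). Next I move the wrist camera over the fixture, with the tool's x along fixture +x.

>>> drive_tool --rows '[{"offset":[-37,-22,-2]},{"offset":[-37,-22,-2]},{"offset":[-37,-22,-2]},{"offset":[-37,-22,-2]},{"offset":[-37,-22,-2]},{"offset":[-37,-22,-2]},{"offset":[-37,-22,-2]},{"offset":[-37,-22,-2]},{"offset":[-37,-22,-2]},{"offset":[-37,-22,-2]},{"offset":[-37,-22,-2]},{"offset":[-37,-22,-2]},{"offset":[-37,-22,-2]},{"offset":[-37,-22,-2]},{"offset":[0,0,0]}]'

```text
validation failed for argument at $.ro...
```

>>> drive_tool --rows '[{"spin":8.5},{"spin":8.5},{"spin":8.5},{"spin":8.5},{"spin":8.5},{"spin":8.5},{"spin":8.5},{"spin":8.5},{"spin":8.5},{"spin":8.5},{"spin":8.5},{"spin":8.5},{"spin":8.5},{"spin":8.5},{"spin":8.5},{"spin":8.5},{"spin":8.5},{"spin":0}]'

```text
validation failed for argument at $.ro...
```

```bash
cat >> h.py <<'E'
Z=dict(latch_pivot=79.5,latch_knob=110,handle=88,pointer=47.5,index_tip=47.5)
def look(name,keys=Z):
    im=eyes.camera(name)
    for k in keys:
        for r in finder.find_in(name,k)[:2]: print(name,k,np.round(r["p"],2),np.array(r["uv"]),px2w(im,r["uv"],Z[k]))
    return im
E
python3 - <<'E'
from h import *
np.set_printoptions(precision=2,suppress=True)
s=manip.read_state();print(s["clock"],s["eef_pos"],s["eef_rot"],s["joints"])
im=look("wrist");cv2.imwrite("pics/w2.png",im["color"])
E
```

```text
1.05 [132.75 533.72 302.63] [-3.14 -0.    2.9 ] [ 1.26  0.3   1.52  0.    1.32 -0.07]
```

View pics/w2.png

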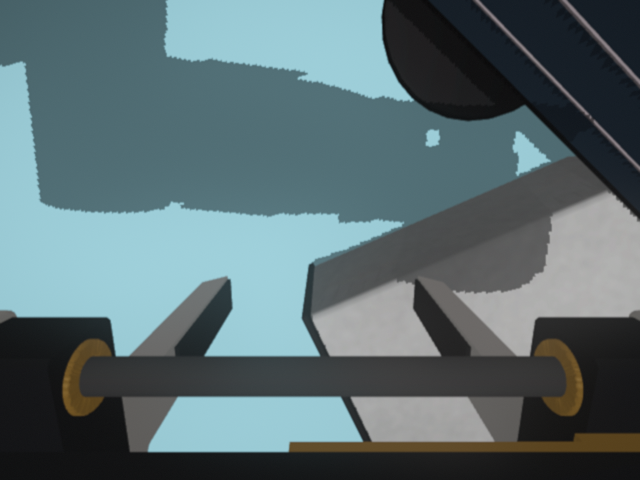

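Both moves were refused because every row needs all three keys. The picture is the same as before. I'll send the moves again with complete rows.

>>> drive_tool --rows '[{"offset":[-37,-22,-2],"spin":0,"jaw":94},{"offset":[-37,-22,-2],"spin":0,"jaw":94},{"offset":[-37,-22,-2],"spin":0,"jaw":94},{"offset":[-37,-22,-2],"spin":0,"jaw":94},{"offset":[-37,-22,-2],"spin":0,"jaw":94},{"offset":[-37,-22,-2],"spin":0,"jaw":94},{"offset":[-37,-22,-2],"spin":0,"jaw":94},{"offset":[-37,-22,-2],"spin":0,"jaw":94},{"offset":[-37,-22,-2],"spin":0,"jaw":94},{"offset":[-37,-22,-2],"spin":0,"jaw":94},{"offset":[-37,-22,-2],"spin":0,"jaw":94},{"offset":[-37,-22,-2],"spin":0,"jaw":94},{"offset":[-37,-22,-2],"spin":0,"jaw":94},{"offset":[-37,-22,-2],"spin":0,"jaw":94},{"offset":[0,0,0],"spin":0,"jaw":94}]'

```text
clock: 2.85
eef_pos: [563.4, 106.5, 330.2]
eef_rot: [-3.141, 0.0, 2.894]
wrist_force: [0.1, 0.4, -0.8]
finger_gap: 93.9
```

>>> drive_tool --rows '[{"offset":[0,0,0],"spin":8.5,"jaw":94},{"offset":[0,0,0],"spin":8.5,"jaw":94},{"offset":[0,0,0],"spin":8.5,"jaw":94},{"offset":[0,0,0],"spin":8.5,"jaw":94},{"offset":[0,0,0],"spin":8.5,"jaw":94},{"offset":[0,0,0],"spin":8.5,"jaw":94},{"offset":[0,0,0],"spin":8.5,"jaw":94},{"offset":[0,0,0],"spin":8.5,"jaw":94},{"offset":[0,0,0],"spin":8.5,"jaw":94},{"offset":[0,0,0],"spin":8.5,"jaw":94},{"offset":[0,0,0],"spin":8.5,"jaw":94},{"offset":[0,0,0],"spin":8.5,"jaw":94},{"offset":[0,0,0],"spin":8.5,"jaw":94},{"offset":[0,0,0],"spin":8.5,"jaw":94},{"offset":[0,0,0],"spin":8.5,"jaw":94},{"offset":[0,0,0],"spin":8.5,"jaw":94},{"offset":[0,0,0],"spin":8.5,"jaw":94},{"offset":[0,0,0],"spin":0,"jaw":94}]'

```text
clock: 4.65
eef_pos: [560.8, 110.2, 330.7]
eef_rot: [-3.142, 0.0, 0.374]
wrist_force: [0.1, 0.7, -1.3]
finger_gap: 94.2
```

```bash
python3 - <<'E'
from h import *
np.set_printoptions(precision=2,suppress=True)
s=manip.read_state();print(s["clock"],s["eef_pos"],s["eef_rot"],s["joints"])
im=look("wrist");cv2.imwrite("pics/w3.png",im["color"])
E
```

```text
4.65 [560.81 110.18 330.67] [-3.14  0.    0.37] [0.13 0.33 1.42 0.   1.39 1.33]
wrist latch_pivot 0.71 [256.8 279. ] [495.96 152.6   79.5 ]
wrist latch_knob 0.56 [257.4 282.4] [504.87 149.56 110.  ]
wrist handle 0.75 [415.2 224.1] [599.47  37.56  88.  ]
wrist pointer 0.75 [416.4 219.9] [600.84  25.98  47.5 ]
wrist index_tip 0.79 [509.6 155.3] [690.47 -30.84  47.5 ]
wrist index_tip 0.54 [418.5 222.8] [598.94  22.78  47.5 ]
```

View pics/w3.png

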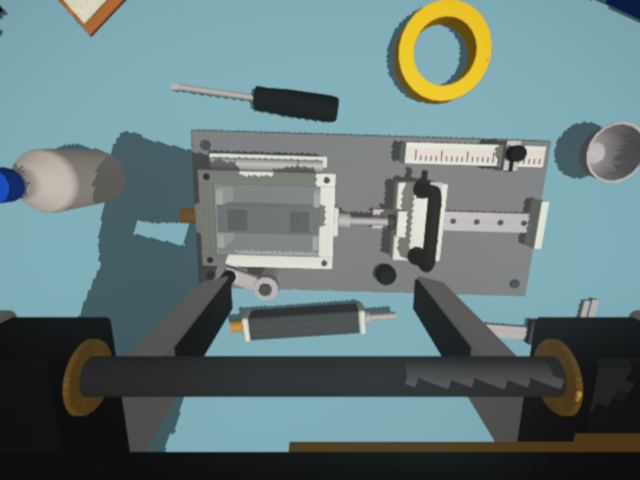

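The wrist picture shows the plate with corners at (192,130), (550,141) and (527,295). The pivot is at about (264,288), the knob top at about (229,275) partly behind a finger, the handle bar from (425,187) to (428,263), and the index saddle at about (508,155).

```bash
python3 - <<'E'
from h import *
np.set_printoptions(precision=2,suppress=True)
im=eyes.camera("wrist")
P=lambda uv,z:px2w(im,uv,z)
for n,uv,z in [("A(+x+y)",(192,130),20),("B(+x-y)",(550,141),20),("C(-x-y)",(527,295),20),("pivot",(264,288),79.5),("knob",(229,275),110),("handle",(431,222),88),("index",(508,165),47.5),("ind screw",(516,153),66)]:
    print(n,P(uv,z))
B,A,C=P((550,141),20),P((192,130),20),P((527,295),20)
yd=(A-B)[:2];yaw=np.arctan2(yd[1],yd[0])-np.pi/2;print("yaw",yaw,np.linalg.norm(yd),np.linalg.norm(B-C))
ex=np.array([np.cos(yaw),np.sin(yaw)]);ey=np.array([-ex[1],ex[0]])
o=(P((192,130),20)[:2]-85*ex-170*ey+B[:2]-85*ex+200*ey+C[:2]+85*ex+200*ey)/3;print("o",o)
for n,uv,z in [("pivot",(264,288),79.5),("knob",(229,275),110),("handle",(431,222),88),("index",(508,165),47.5)]:
    d=P(uv,z)[:2]-o;print(n,d@ex,d@ey)
c=cv2.resize(im["color"][130:310,180:560],None,fx=2.1,fy=2.1,interpolation=cv2.INTER_CUBIC);cv2.imwrite("pics/c4.png",c)
E
```

```text
A(+x+y) [599.3  268.69  20.  ]
B(+x-y) [724.3  -74.69  20.  ]
C(-x-y) [ 568.18 -135.11   20.  ]
pivot [490.03 142.63  79.5 ]
knob [502.25 173.89 110.  ]
handle [606.94  25.16  88.  ]
index [682.72 -33.52  47.5 ]
ind screw [691.82 -26.59  66.  ]
yaw 0.3491255225447869 365.4172580248093 167.3991925679513
o [577.74  81.98]
pivot -61.67746443667558 86.9976100320146
knob -39.4959143682627 112.18718651635132
handle 7.995077913296784 -63.381318265209494
index 59.129628964969825 -144.4429878895008
```

View pics/c4.png

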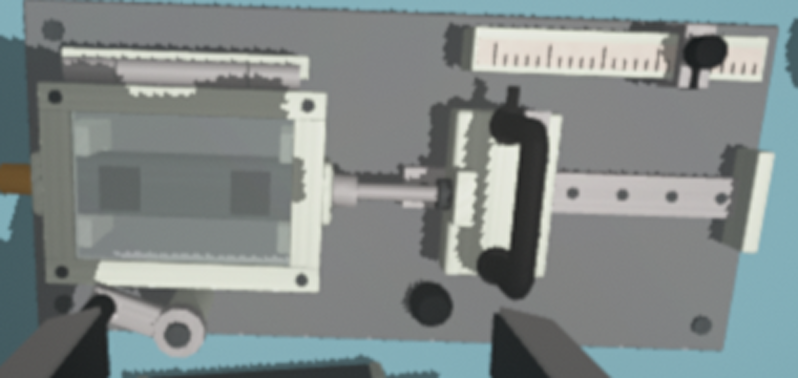

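This gives a pivot at about (490,143). The bar angle is about 1.15, with the knob partly hidden by a finger. The pointer tip is at px (425,172) and the tab tip at px (511,170). I'll move over the knob to look between the fingers.

>>> drive_tool --rows '[{"offset":[-8,-17,12],"spin":0,"jaw":94},{"offset":[-8,-17,12],"spin":0,"jaw":94},{"offset":[-8,-17,12],"spin":0,"jaw":94},{"offset":[-8,-17,12],"spin":0,"jaw":94},{"offset":[-8,-17,12],"spin":0,"jaw":94},{"offset":[0,0,0],"spin":0,"jaw":94}]'

```text
clock: 5.6
eef_pos: [491.3, 175.1, 269.4]
eef_rot: [-3.141, 0.002, 0.378]
wrist_force: [0.2, -0.2, 0.6]
finger_gap: 94.0
```

```bash
python3 - <<'E'
from h import *
np.set_printoptions(precision=2,suppress=True)
s=manip.read_state();print(s["clock"],s["eef_pos"],s["eef_rot"])
im=look("wrist",["latch_pivot","latch_knob","pointer","index_tip"]);cv2.imwrite("pics/w5.png",im["color"])
print(w2px(im,[490,143,79.5]),w2px(im,[490,178.6,110]))
sc=look("scene",["latch_pivot","latch_knob"])
E
```

```text
5.6 [491.33 175.11 269.45] [-3.14  0.    0.38]
wrist latch_pivot 0.73 [345.3 256.2] [491.43 157.52  79.5 ]
wrist latch_knob 0.56 [341.8 257.3] [496.82 164.31 110.  ]
wrist pointer 0.71 [550.3 183. ] [602.57  21.38  47.5 ]
[362.07 264.64] [318.46 258.8 ]
scene latch_pivot 0.73 [378.7 258. ] [494.12 161.02  79.5 ]
scene latch_knob 0.6 [377.7 256.6] [507.63 165.44 110.  ]
```

View pics/w5.png

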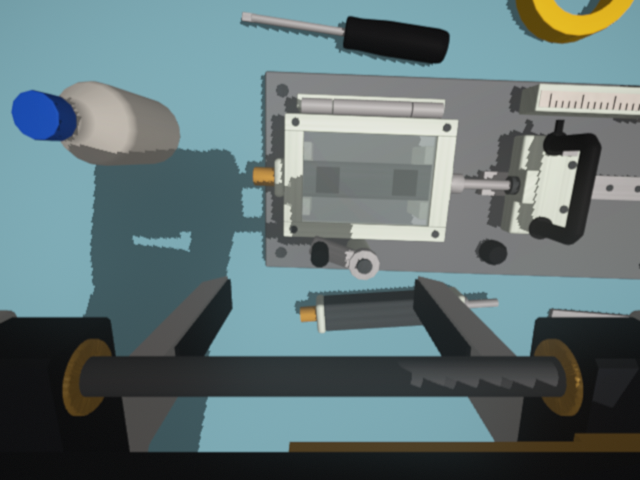

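The knob top is at px (319,259) and the pivot at (364,265). Both agree with my prediction of knob (490,178) and pivot (489,142). I'll descend and grip the knob.

>>> drive_tool --rows '[{"offset":[0,-3,17],"spin":0,"jaw":60},{"offset":[0,0,17],"spin":0,"jaw":60},{"offset":[0,0,17],"spin":0,"jaw":60},{"offset":[0,0,17],"spin":0,"jaw":60},{"offset":[0,0,14],"spin":0,"jaw":60},{"offset":[0,0,0],"spin":0,"jaw":0},{"offset":[0,0,0],"spin":0,"jaw":0},{"offset":[0,0,0],"spin":0,"jaw":0},{"offset":[0,0,0],"spin":0,"jaw":0},{"offset":[0,0,0],"spin":0,"jaw":0},{"offset":[0,0,0],"spin":0,"jaw":0},{"offset":[0,0,0],"spin":0,"jaw":0}]' --force 10

```text
clock: 7.2
eef_pos: [491.6, 177.4, 188.9]
eef_rot: [-3.141, -0.001, 0.376]
wrist_force: [0.7, 5.7, 0.8]
finger_gap: 12.8
```

The gap of 12.8 mm matches the 13 mm knob, so it is gripped. Next I follow the arc about the pivot, 36 mm radius, from about 1.19 rad to 0.

>>> drive_tool --rows '[{"offset":[3,1.5,0],"spin":0,"jaw":0},{"offset":[3,1.6,0],"spin":0,"jaw":0},{"offset":[2.8,2.2,0],"spin":0,"jaw":0},{"offset":[2.8,2.3,0],"spin":0,"jaw":0},{"offset":[2.3,2.7,0],"spin":0,"jaw":0},{"offset":[2.3,2.8,0],"spin":0,"jaw":0},{"offset":[1.8,3.1,0],"spin":0,"jaw":0},{"offset":[1.7,3.2,0],"spin":0,"jaw":0},{"offset":[1.1,3.4,0],"spin":0,"jaw":0},{"offset":[1,3.4,0],"spin":0,"jaw":0},{"offset":[0,0,0],"spin":0,"jaw":0}]'

```text
clock: 8.3
eef_pos: [522.1, 160.9, 189.1]
eef_rot: [-3.141, -0.002, 0.376]
wrist_force: [4.3, 3.7, 1.1]
finger_gap: 12.4
```

>>> drive_tool --rows '[{"offset":[0.5,3,0],"spin":0,"jaw":0},{"offset":[0.2,3,0],"spin":0,"jaw":0},{"offset":[0,1,0],"spin":0,"jaw":0},{"offset":[0,0,0],"spin":0,"jaw":0}]'

```text
clock: 8.7
eef_pos: [525.0, 154.5, 189.0]
eef_rot: [-3.142, -0.001, 0.376]
wrist_force: [2.0, 3.3, 2.0]
finger_gap: 12.6
```

>>> drive_tool --rows '[{"offset":[0,1.5,0],"spin":0,"jaw":0},{"offset":[0,1.5,0],"spin":0,"jaw":0},{"offset":[0,0,0],"spin":0,"jaw":0}]'

```text
clock: 9.0
eef_pos: [525.6, 152.7, 188.9]
eef_rot: [-3.139, -0.001, 0.376]
wrist_force: [-0.6, 13.3, 3.1]
finger_gap: 12.4
```

```bash
python3 - <<'E'
from h import *
s=manip.read_state();print(s["clock"],s["eef_pos"],s["wrist_force"])
im=eyes.camera("wrist");a=im["color"]
sc=eyes.camera("scene")["color"]
c=cv2.resize(a[150:330,190:490],None,fx=2,fy=2);d=cv2.resize(sc[215:335,330:430],None,fx=3,fy=3,interpolation=cv2.INTER_CUBIC)
o=np.zeros((720,600,3),np.uint8);o[:360]=c;o[360:,:300]=d
cv2.imwrite("pics/c6.png",o[:,:])if 0 else cv2.imwrite("pics/c6.png",cv2.resize(o,None,fx=.83,fy=.83))
E
```

```text
9.0 [525.61101543 152.65968214 188.90942827] [-0.57340609 13.28401027  3.05968091]
```

View pics/c6.png

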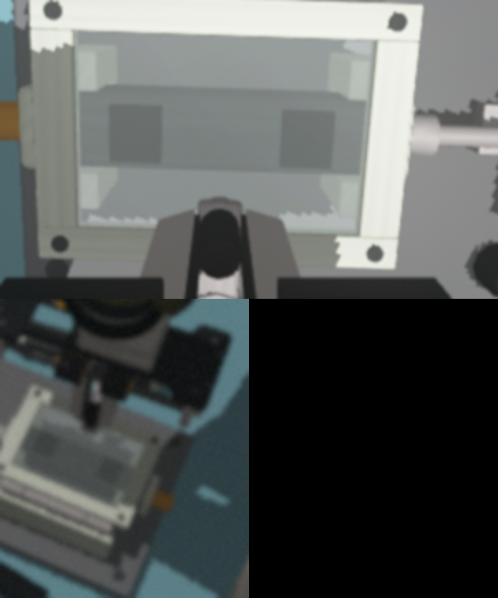

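The force rose to 13 N and motion ended short, so the bar is against its stop. The picture shows the knob straight across from the pivot, over the cover. I'll release, rise and go above the handle.

>>> drive_tool --rows '[{"offset":[0,0,0],"spin":0,"jaw":50},{"offset":[0,0,0],"spin":0,"jaw":50},{"offset":[0,0,0],"spin":0,"jaw":50},{"offset":[0,0,-20],"spin":0,"jaw":50},{"offset":[0,0,-20],"spin":0,"jaw":94},{"offset":[0,0,-20],"spin":0,"jaw":94},{"offset":[0,0,-20],"spin":0,"jaw":94},{"offset":[4,25,0],"spin":0,"jaw":94},{"offset":[4,25,0],"spin":0,"jaw":94},{"offset":[4,25,0],"spin":0,"jaw":94},{"offset":[4,25,0],"spin":0,"jaw":94},{"offset":[4,25,0],"spin":0,"jaw":94},{"offset":[4,25,0],"spin":0,"jaw":94},{"offset":[0,0,0],"spin":0,"jaw":94}]'

```text
clock: 10.5
eef_pos: [603.9, 18.3, 268.1]
eef_rot: [3.141, 0.001, 0.373]
wrist_force: [-0.6, 0.2, 0.9]
finger_gap: 93.8
```

```bash
python3 - <<'E'
from h import *
np.set_printoptions(precision=2,suppress=True)
s=manip.read_state();print(s["clock"],s["eef_pos"],s["eef_rot"],s["wrist_force"])
im=look("wrist",["latch_pivot","latch_knob","handle","pointer","index_tip"]);cv2.imwrite("pics/w7.png",im["color"])
E
```

```text
10.5 [603.87  18.32 268.06] [3.14 0.   0.37] [-0.58  0.19  0.89]
wrist latch_pivot 0.82 [124.  298.7] [509.69 148.64  79.5 ]
wrist latch_knob 0.56 [123.  301.7] [524.93 136.9  110.  ]
wrist handle 0.92 [314.3 243.2] [607.26  26.95  88.  ]
wrist pointer 0.86 [315.6 240.4] [600.8   24.19  47.5 ]
wrist pointer 0.71 [550.  159.5] [ 730.58 -125.89   47.5 ]
wrist index_tip 0.9 [419.5 165.1] [688.66 -30.89  47.5 ]
wrist index_tip 0.5 [548.9 158.2] [ 731.14 -124.57   47.5 ]
```

View pics/w7.png

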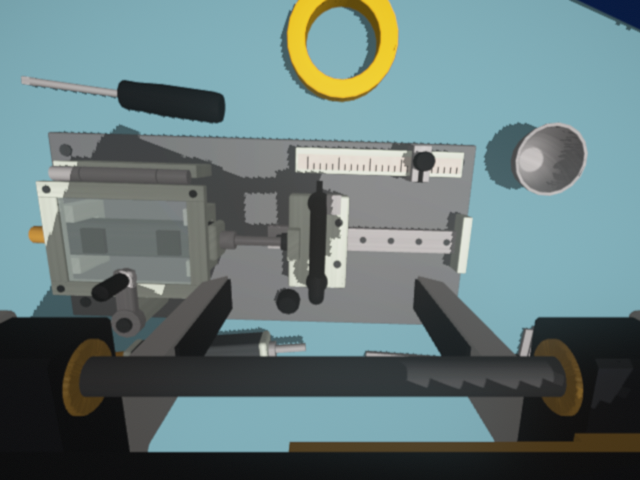

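The latch bar lies across the cover, with its pivot at px (124,325) and knob at (110,287). The bow bar runs from (317,195) to (316,298), the pointer tip is at about (319,181), and the tab tip is at about (420,182).

```bash
python3 - <<'E'
from h import *
np.set_printoptions(precision=2,suppress=True)
im=eyes.camera("wrist");P=lambda u,v,z:px2w(im,(u,v),z)[:2]
s=manip.read_state()
y=P(50,132,20)-P(475,146,20);print("yaw edge",np.arctan2(-y[0],y[1]),np.linalg.norm(y))
y=P(295,169,41)-P(462,178,41);print("yaw scale",np.arctan2(-y[0],y[1]))
x=P(317,200,88)-P(316.5,290,88);print("bar yaw",np.arctan2(x[1],x[0]),np.linalg.norm(x))
print("bar mid",P(317,243,88),"pointer",P(319,181,47.5),"tab",P(420,182,47.5))
for yaw in(.35,.36,.37):
    ey=np.array([-np.sin(yaw),np.cos(yaw)]);ex=np.array([ey[1],-ey[0]]);d=P(420,182,47.5)-P(319,181,47.5);print(yaw,d@ex,d@ey)
g=im["color"][140:210,290:450];cv2.imwrite("pics/c8.png",cv2.resize(g,None,fx=5,fy=5,interpolation=cv2.INTER_CUBIC))
E
```

```text
yaw edge 0.345576209868631 365.37929805133
yaw scale 0.3245036274184668
bar yaw 0.368273041577488 67.67255860824861
bar mid [607.08  28.55] pointer [646.7   42.96] tab [676.1 -33.4]
0.35 1.4306671325180276 -81.81519130580855
0.36 0.612457322496464 -81.82540701321466
0.37 -0.20581373274697032 -81.82744024810707
```

View pics/c8.png

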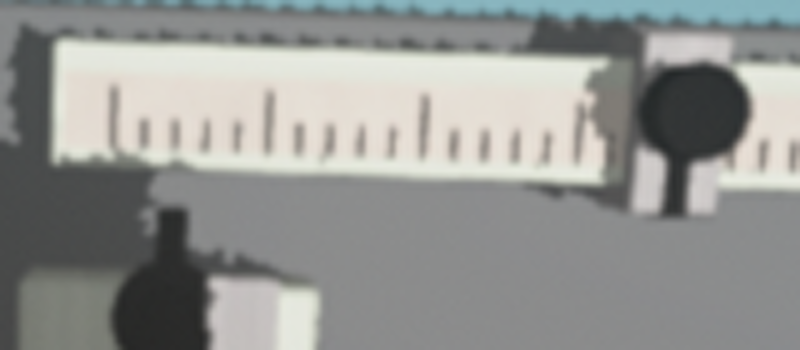

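The pointer is at px (324,182) and the tab at px (425,182.6), so about 81.5 mm of travel is needed. I'll descend over the bow and grip it.

>>> drive_tool --rows '[{"offset":[0,-4,20],"spin":0,"jaw":94},{"offset":[0,0,20],"spin":0,"jaw":94},{"offset":[0,0,20],"spin":0,"jaw":94},{"offset":[0,0,20],"spin":0,"jaw":94},{"offset":[0,0,20],"spin":0,"jaw":94},{"offset":[0,0,2],"spin":0,"jaw":0},{"offset":[0,0,0],"spin":0,"jaw":0},{"offset":[0,0,0],"spin":0,"jaw":0},{"offset":[0,0,0],"spin":0,"jaw":0},{"offset":[0,0,0],"spin":0,"jaw":0},{"offset":[0,0,0],"spin":0,"jaw":0},{"offset":[0,0,0],"spin":0,"jaw":0},{"offset":[0,0,0],"spin":0,"jaw":0},{"offset":[0,0,0],"spin":0,"jaw":0}]' --force 30

```text
clock: 12.25
eef_pos: [601.7, 24.5, 166.7]
eef_rot: [-3.142, 0.0, 0.376]
wrist_force: [-0.4, -0.5, 0.2]
finger_gap: 25.3
```

>>> drive_tool --rows '[{"offset":[0,0,0],"spin":0,"jaw":0},{"offset":[0,0,0],"spin":0,"jaw":0},{"offset":[0,0,0],"spin":0,"jaw":0},{"offset":[0,0,0],"spin":0,"jaw":0}]'

```text
clock: 12.65
eef_pos: [602.5, 22.4, 166.7]
eef_rot: [3.138, -0.001, 0.375]
wrist_force: [7.7, -16.4, -5.0]
finger_gap: 11.3
```

```bash
python3 - <<'E'
from h import *
im=eyes.camera("wrist");cv2.imwrite("pics/w9.png",im["color"])
sc=cv2.cvtColor(im["color"],cv2.COLOR_BGR2GRAY)
s=manip.read_state();print(s["eef_pos"],s["wrist_force"],s["finger_gap"])
E
```

```text
[602.46115521  22.37655429 166.68223368] [  8.23728439 -15.48983119  -4.81183026] 10.985541521716867
```

View pics/w9.png

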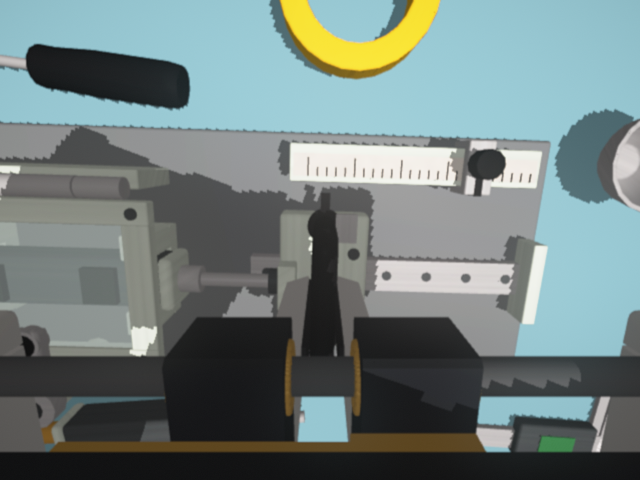

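The bow is between the pads with a gap of 11 mm. The pointer tip is at about (325,193) and the tab at about (478,195). I'll pull most of the way, then correct from near.

>>> drive_tool --rows '[{"offset":[0,4,0],"spin":0,"jaw":0},{"offset":[0,6,0],"spin":0,"jaw":0},{"offset":[0,7,0],"spin":0,"jaw":0},{"offset":[0,7,0],"spin":0,"jaw":0},{"offset":[0,7,0],"spin":0,"jaw":0},{"offset":[0,7,0],"spin":0,"jaw":0},{"offset":[0,7,0],"spin":0,"jaw":0},{"offset":[0,7,0],"spin":0,"jaw":0},{"offset":[0,7,0],"spin":0,"jaw":0},{"offset":[0,7,0],"spin":0,"jaw":0},{"offset":[0,6,0],"spin":0,"jaw":0},{"offset":[0,4,0],"spin":0,"jaw":0},{"offset":[0,2,0],"spin":0,"jaw":0},{"offset":[0,0,0],"spin":0,"jaw":0}]'

```text
clock: 14.1
eef_pos: [628.6, -48.3, 166.6]
eef_rot: [-3.139, 0.006, 0.376]
wrist_force: [-20.4, -0.2, 12.8]
finger_gap: 11.4
```

```bash
python3 - <<'E'
from h import *
np.set_printoptions(precision=2,suppress=True)
im=look("wrist",["pointer","index_tip"])
s=manip.read_state();print(s["eef_pos"],s["wrist_force"],s["finger_gap"])
print("px/mm",1/np.linalg.norm(px2w(im,(330,195),47.5)-px2w(im,(331,195),47.5)))
cv2.imwrite("pics/w10.png",cv2.resize(im["color"][130:240,260:420],None,fx=5,fy=5,interpolation=cv2.INTER_CUBIC))
E
```

```text
wrist pointer 0.7 [311.  270.6] [629.43 -39.56  47.5 ]
wrist index_tip 0.93 [336.8 165.7] [688.81 -31.28  47.5 ]
[628.58 -48.11 166.58] [-20.7    0.36  11.89] 11.259210954236202
px/mm 1.8505777430246149
```

View pics/w10.png

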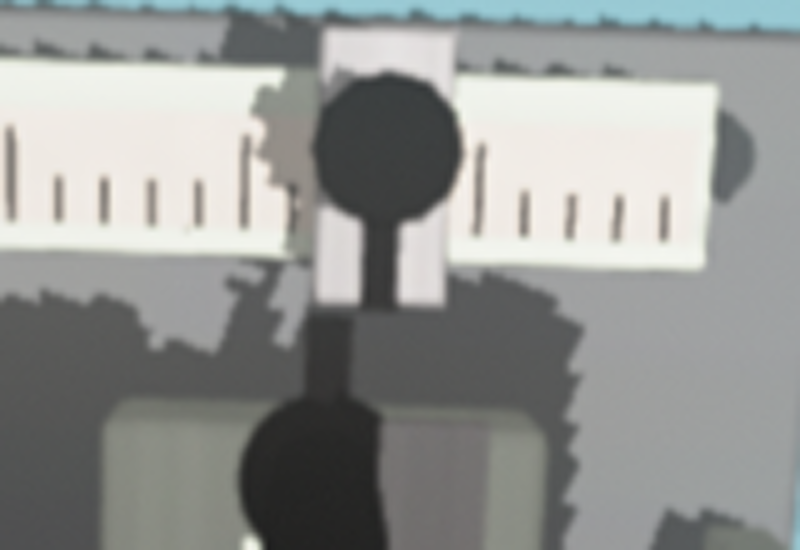

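The tab is at crop x≈379 and the pointer at x≈331, so about 5.2 mm remains. The side load of about 19 N comes from a small yaw mismatch, so I'll relieve that too.

>>> drive_tool --rows '[{"offset":[-0.8,2,-0.4],"spin":0,"jaw":0},{"offset":[-0.8,2,-0.4],"spin":0,"jaw":0},{"offset":[-0.4,1.2,0],"spin":0,"jaw":0},{"offset":[0,0,0],"spin":0,"jaw":0},{"offset":[0,0,0],"spin":0,"jaw":0}]'

```text
clock: 14.75
eef_pos: [629.6, -52.7, 166.7]
eef_rot: [-3.139, 0.002, 0.376]
wrist_force: [-4.9, 5.9, -0.8]
finger_gap: 11.1
```

```bash
python3 - <<'E'
from h import *
np.set_printoptions(precision=2,suppress=True)
im=look("wrist",["pointer","index_tip"])
s=manip.read_state();print(s["eef_pos"],s["wrist_force"],s["finger_gap"])
g=cv2.cvtColor(im["color"],cv2.COLOR_BGR2GRAY).astype(int)
for v in range(178,212,2): print(v,g[v,322:352])
E
```

```text
wrist pointer 0.82 [312.3 270.3] [631.24 -44.49  47.5 ]
wrist pointer 0.21 [328.4 162.1] [690.3  -30.72  47.5 ]
wrist index_tip 0.9 [327.5 164.3] [689.07 -30.7   47.5 ]
wrist index_tip 0.71 [492.  429.8] [ 574.4  -189.29   47.5 ]
[629.64 -52.7  166.65] [-6.42  6.28 -1.28] 10.838068566611165
178 [207 163  89  60  61  61  61  63  96 165 216 222 220 219 219 220 219 213
 220 239 242 242 242 241 240 241 242 242 242 241]
180 [206 164  89  59  60  61  60  63  97 167 215 222 220 219 219 220 218 210
 214 235 239 239 239 239 239 240 240 240 240 241]
182 [206 162  89  59  59  61  59  66 113 184 218 221 220 218 220 220 217 203
 181 169 169 173 176 178 180 182 185 186 190 195]
184 [199 141  77  58  60  60  59  67 116 186 218 221 220 218 219 220 216 201
 173 161 160 161 159 158 158 158 160 161 160 154]
186 [199 137  74  58  60  60  58  65 115 187 218 221 219 218 219 220 216 196
 161 146 154 152 132 108 102 115 134 139 143 138]
188 [189 131  73  59  58  60  58  67 122 192 216 219 218 217 217 219 215 191
 139 100  99  98  92  90  90  90  90  90  93  97]
190 [106  80  62  61  62  61  60  65  98 146 1
[... 350 characters left out ...]
9
 89 89 89 89 89 90]
198 [57 57 57 57 57 57 57 62 74 86 88 88 88 89 88 88 89 87 88 88 89 88 88 89
 89 89 89 89 89 89]
200 [57 56 57 56 56 57 56 61 75 86 88 87 88 88 87 88 87 89 89 88 88 88 89 88
 89 88 88 89 89 89]
202 [56 56 55 55 55 55 55 61 76 86 88 87 88 87 88 88 88 87 88 88 88 88 88 89
 87 89 88 89 88 88]
204 [53 54 55 55 55 55 55 62 78 86 87 86 87 87 87 87 87 88 87 88 87 88 87 87
 87 87 87 88 87 89]
206 [52 54 53 54 54 53 55 61 77 86 87 87 87 86 87 87 87 87 87 88 87 87 87 87
 88 87 88 87 88 87]
208 [52 51 53 52 53 54 54 60 74 84 86 86 87 87 86 86 87 86 85 86 87 86 87 87
 87 87 87 87 87 88]
210 [47 45 45 45 45 49 50 51 54 57 66 75 86 92 93 92 93 93 93 93 92 92 90 90
 91 90 91 91 90 88]
```

```bash
python3 - <<'E'
from h import *
for i in range(2):
    im=eyes.camera("wrist")
    g=cv2.cvtColor(im["color"],cv2.COLOR_BGR2GRAY).astype(int)
    for v in ((174,178,182,186,189,194,198,202,206) if i==0 else (184,198)): print(v,g[v,310:335])
    m=cv2.Sobel(g[:, 310:336].astype(np.float32),cv2.CV_32F,1,0)
    a=lambda w:(w*np.arange(310,336)).sum()/w.sum()
    def edges(r):
        k=m[r[0]:r[1]].mean(0);return a(np.clip(-k,0,None)**2),a(np.clip(k[:24],0,None).tolist()+[0,0]*np.ones(2) if 0 else np.clip(k,0,None)**2)
    print("tab",edges((178,188)),"ptr",edges((195,207)))
E
```

```text
174 [100 133 141 136 144 189 215 218 216 217 216 214 209 183 101  57  58  58
  58  59  73 120 181 209 214]
178 [146 145 145 143 154 192 214 217 215 215 216 216 208 167  91  59  61  62
  61  63  95 164 215 222 221]
182 [139 129 116 111 148 194 214 215 214 214 216 216 206 163  88  59  59  61
  60  62  97 166 215 223 220]
186 [101 102 100 113 160 199 213 215 215 214 216 215 199 141  75  58  59  58
  59  65 115 187 218 222 220]
189 [ 90  90  92 109 145 170 176 175 175 178 179 175 156 109  67  58  59  59
  58  63 104 167 197 202 202]
194 [ 90  89  89  88  91 112 146 159 156 140  97  68  58  58  57  58  57  57
  56  61  73  86  89  89  89]
198 [ 88  88  89 101 129 154 157 144 108  89  81  65  57  57  56  56  56  57
  57  62  75  87  88  88  89]
202 [87 88 87 86 87 89 94 88 87 87 81 65 56 55 55 55 56 55 56 61 76 86 87 87
 88]
206 [86 87 86 87 87 86 86 87 86 87 78 60 54 54 53 53 55 54 54 62 77 86 88 86
 87]
tab (np.float64(323.210796718261), np.float64(326.3095758250616)) ptr (np.float64(319.33366076864644), np.float64(321.8285779452027))
184 [155 157 142 121 155 196 215 215 213 214 216 216 206 162  88  59  59  60
  59  66 113 184 217 221 220]
198 [ 89  87  89 100 130 154 158 143 108  89  81  66  57  56  57  57  56  57
  56  62  74  86  88  88  88]
tab (np.float64(323.2159101516127), np.float64(326.30772946794707)) ptr (np.float64(319.32534127409946), np.float64(321.68709896202085))
```

The pointer centre is at u≈325.5 and the tab and saddle centre at u≈326.65, both on the tip row. That leaves 0.6 mm to go.

>>> drive_tool --rows '[{"offset":[0,0.6,0],"spin":0,"jaw":0},{"offset":[0,0,0],"spin":0,"jaw":0},{"offset":[0,0,0],"spin":0,"jaw":0},{"offset":[0,0,0],"spin":0,"jaw":0},{"offset":[0,0,0],"spin":0,"jaw":0}]'

```text
clock: 15.5
eef_pos: [629.8, -53.2, 166.7]
eef_rot: [-3.139, 0.002, 0.376]
wrist_force: [-5.7, 6.2, -0.8]
finger_gap: 11.5
```

```bash
cat > m.py <<'E'
from h import *
def cross(r,x0,x1,th,first):
    for x in (range(x0,x1) if first else range(x1-1,x0-1,-1)):
        a,b=r[x],r[x+1]
        if (a-th)*(b-th)<=0 and a!=b: return x+(th-a)/(b-a)
def meas():
    im=eyes.camera("wrist");g=cv2.cvtColor(im["color"],cv2.COLOR_BGR2GRAY).astype(float)
    o={}
    for v in (178,182,186,188): o[v]=(cross(g[v],318,326,137,True),cross(g[v],326,334,137,True))
    for v in (202,204,206): o[v]=(cross(g[v],315,325,71,True),cross(g[v],325,335,71,True))
    for v,(a,b) in o.items():
        print(v,a,b,a and b and (a+b)/2)
    s=manip.read_state();print(s["clock"],s["eef_pos"],s["wrist_force"],s["finger_gap"])
if __name__=="__main__": meas()
E
python3 m.py
```

```text
178 322.35135135135135 329.5857142857143 325.9685328185328
182 322.35135135135135 329.4788732394366 325.915112295394
186 322.0 329.3 325.65
188 321.89830508474574 329.3478260869565 325.6230655858511
202 320.5882352941176 329.7142857142857 325.1512605042017
204 320.42105263157896 329.625 325.0230263157895
206 320.36842105263156 329.6 324.9842105263158
15.55 [629.83457162 -53.19737391 166.62962619] [-6.1019289   6.58936646 -0.01997879] 10.829324992069306
```

The tab is at about 325.5 and the pointer at about 325.6 on the tip row, so they are in line to about 0.1 mm. One last check of the latch and cover by numbers, then I hand in.

```bash
python3 - <<'E'
from h import *
np.set_printoptions(precision=1,suppress=True)
im=look("scene",["latch_knob"])
print("expected knob px",w2px(im,[525.6,152.7,110]))
# cover frame corner depth vs shut model: median world z over the cover patch
f,R,t=cal(im)
for p in [(585,135,70),(545,165,70),(570,115,70)]:
    u,v=w2px(im,p).round().astype(int);d=im["depth"][v,u];print(p,(u,v),px2w(im,(u,v),d=d))
import m;m.meas()
manip.sign_off()
E
```

```text
scene latch_knob 0.7 [369.7 255.7] [517.9 152.  110. ]
expected knob px [367.5 258.2]
(585, 135, 70) (np.int64(341), np.int64(279)) [584.3 134.   68.5]
(545, 165, 70) (np.int64(364), np.int64(276)) [545.5 165.1  71.4]
(570, 115, 70) (np.int64(339), np.int64(269)) [571.  115.4  71.2]
178 322.35135135135135 329.5857142857143 325.9685328185328
182 322.36 329.4714285714286 325.91571428571433
186 322.0 329.3098591549296 325.6549295774648
188 321.89830508474574 329.34285714285716 325.62058111380145
202 320.52941176470586 329.6666666666667 325.0980392156863
204 320.4117647058824 329.6 325.00588235294117
206 320.36842105263156 329.6 324.9842105263158
15.7 [629.8 -53.2 166.7] [-6.1  6.6 -0.1] 11.19476005200712
the job is handed in; nothing more can be done
```

The job is done and handed in at 15.7 s; there is no verdict back.

- **Latch:** I gripped the knob and swung the bar right across the cover. It reached its stop, where the force rose to about 13 N and motion ended. I then released it. At the end the finder put the knob about 3 px from its secured position.
- **Slide:** after that I gripped the black bow handle and drew the slide out about 81 mm. In the last close view the pointer and tab were in line to about 0.1 mm (0.1–0.2 px). The gripper is still holding the handle, with a jaw gap of about 11 mm and a wrist force of about 9 N, near the expected spring pull.
- **Cover:** the depth readings on it gave 68.5–71.4 mm, against 70 mm when shut.

**Checks and oddities:**
- The tab looked about 4 mm wide instead of the stated 5 mm. The index saddle's own centre, measured before the last 0.6 mm move, agreed with the tab to about 0.1 mm.
- A sideways load of about 19 N built up on the handle during the pull, and I relieved it before the final alignment.
- My first two move calls were refused because the rows were incomplete. The arm did not move.
- I did not measure the other things on the bench again at the end. No move came near them.

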